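# Hold the rinse dial of a cafe hot-water station

### The job

Swing the grey hooded door of the hot-water station wide open so that the dial under it is clear, then turn the black spring-return dial clockwise past its first two clicks to the third one (the orange mark) and hold it there, no further, against its spring with the fingers on the dial's bar grip. Finish while still holding it at the third click, with the door left wide open, and leave the mug, pitcher, bottle, jar, tamper and spoon where they stand.

Things in the scene. Friction and masses are not known exactly. Their poses are not given: they have to be found in the camera images.
- station: Fixed steel water station. Origin on the counter under the dial axis; x away from the robot, y left, z up; turned up to 15 deg. Plinth 176 x 176 mm, deck 80 mm high; bay on it 152 mm wide, walls left and right to 138 mm, far lip to 100 mm. On its right a drip tray (23 mm high, to y = -260 mm) holds a mug; tap tower 50 x 70 mm, 270 mm tall, centred at x = 60, y = -225 mm, spout towards -x.
- door (a joint): Door angle, rad: 0 shut, 1.75 fully open; starts at 0 to 0.25. Grey one-piece door: flat 172 x 172 mm hood (top 146 mm above the counter) over the dial, and a front panel. Upright hinge pin at the far left corner of the bay; opens clockwise seen from above: the handle swings towards the robot, then left. Clear of the dial from 1.1 on. 0.5 kg, slight friction, stays where left.
- door_hinge (a point): Top of the door's upright hinge pin, 146 mm above the counter, at x = 78, y = 78 mm in the station's frame
- door_handle (a point): Grip point of the door's handle: a round upright black post, 20 mm in diameter and 55 mm tall (146 to 201 mm above the counter), standing on the hood near its front right corner; the point is on its axis, 180 mm above the counter, 193 mm from the hinge axis; moves with the door
- dial (a joint): Dial angle, rad, growing clockwise seen from above: 0 at rest, clicks (detents) at 0.38, 0.76 and 1.14, end stop (too far) at 1.50. A spring turns it back to 0 when let go, from the clicks too: about 0.13 N m at the start, 0.19 N m to hold at the third click, up to 0.25 N m while a click is passed or overrun.
- dial_grip (a point): On the dial's axis, 116 mm above the counter, in the upper half of the bar grip
- dial_bar: The black dial: disc 68 mm wide (top 96 mm above the counter), bar grip across it 58 mm long, 14 mm thick, 96 to 130 mm above the counter. Origin on the axis, 86 mm above the counter; x axis along the bar, white pointer at its -x end. At rest the bar lies along the station's x, pointer at the white mark facing the robot; clockwise it passes two black marks to the orange one (65 deg).
- mug: white ceramic mug 80 mm wide, 90 mm tall, standing on the station's drip tray; origin at the centre of its underside; a bystander, to be left alone
- pitcher: open steel milk pitcher 84 mm wide, 105 mm tall, on the left of the counter; origin at the centre of its underside; a bystander, to be left alone
- syrup: amber syrup bottle 66 mm wide, 190 mm tall, on the left of the counter; origin at the centre of its underside; a bystander, to be left alone
- jar: glass jar with black lid 76 mm wide, 100 mm tall, on the left, near the robot; origin at the centre of its underside; a bystander, to be left alone
- tamper: dark steel coffee tamper 58 mm wide, 90 mm tall, on the right; origin at the centre of its underside; a bystander, to be left alone
- spoon: steel spoon lying flat on the counter, on the right, near the robot; a bystander, to be left alone

How it is judged (in metres and radians):
On the way, in this order (a step that is already met when the one before it is completed fails the run):
1. the hooded door is swung wide open while the dial is still at rest (value of joint door above 1.1 rad and value of joint dial below 0.2 rad), for 0.2 s.
2. the dial is turned to its third click and held there by the fingers, door open (value of joint dial between 0.99 and 1.29 rad and contact force between the fingers and dial_bar above 1 N and value of joint door above 1.05 rad), for 0.5 s.
At the end, for the whole second after the job is handed in: the dial stands still at its third click (within 0.15 rad, 8 degrees, either way), the fingers press on its bar with more than 1 N, nothing else holds it, and the door is open by more than 1.05 rad (60 degrees) (all of step 2 and velocity of joint dial between -0.1 and 0.1 rad/s and contact force between dial_bar and mug below 0.2 N and contact force between dial_bar and pitcher below 0.2 N and contact force between dial_bar and syrup below 0.2 N and contact force between dial_bar and jar below 0.2 N and contact force between dial_bar and tamper below 0.2 N and contact force between dial_bar and spoon below 0.2 N); the arm keeps its last pose, push and grip.
It fails at once if a bystander (mug, pitcher, bottle, jar, tamper, spoon) is pushed more than 30 mm (distance of any of mug, pitcher, syrup, jar, tamper, spoon from where it was at the start of the episode above 0.03 m).
It fails at once if a standing bystander is tipped by more than 30 degrees (angle between any of mug, pitcher, syrup, jar, tamper's own z axis and vertical above 0.52 rad).
It also fails if it takes over 56 s, if anything falls off the work surface, if the arm or the gripper's body presses on something with over 40 N, if the wrist force passes 120 N, or if a joint passes its speed limit or range.

### The arm

A 6-joint arm with a two-finger parallel gripper is mounted at the origin on the work surface. World frame = base frame: x ahead of the robot, y to its left, z up, the work surface at z = 0. Lengths are in mm, angles in rad, forces in N, time in s.
With the tool pointing down it reaches from about 425 to 1125 mm from the base axis. Payload 14.9 kg.
Tool frame: the origin (TCP) lies where the fingers leave the gripper's body, on its centre line; the fingertips stand 78 mm ahead of it and the grasp point (between the pads) lies 60 mm ahead of it (tcp_to_grasp is the distance from the TCP to the grasp point, in mm); x points along the fingers, z is the direction in which the jaws open and shut, and the axes are right-handed (so a half turn about x gives the same grasp; the last joint's range is limited). The gripper opens to 91 mm and grips with 3 to 60 N. Pads are 32 mm wide; open, the fingers measure 118 mm over their backs; the gripper's body (76 mm by 178 mm) begins 60 mm behind the grasp point.
Start: joints at [-1.261, 0.379, 1.734, -0, 1.028, -0.033], TCP at [235.284, -659.288, 292.232] pointing down, gripper open.
Joint ranges: [-2.77, 2.77], [-0.74, 2.19], [0, 2.66], [-1.06, 4.2], [0.31, 2.87], [-3.08, 3.08]. Speed limits (rad/s): [1.89, 1.89, 2.39, 3.14, 3.14, 3.14].

### API

Orientations are given as a unit quaternion [w, x, y, z].
In Python, from station import * gives the robot as it stands. The module is installed in compiled form; this text tells all that it offers.
- The arm moves only by the shell command python3 -m inch 'ROWS' [OPENING] [FORCE]. ROWS is a JSON object of lists of equal length, an entry for each row: "delta_pos": the shift along the tool's x, y, z as a fraction of full scale, a list of three; "delta_rot": the turn, a rotation vector about the tool's x, y, z as a fraction of full scale, a list of three. In form: {"delta_pos": [[dx, dy, dz], ...], "delta_rot": [[wx, wy, wz], ...]}. A call has 1 to 20 rows; each row is the pose to reach, as a shift and turn from the pose measured when the call began, along the tool's axes at that moment; what a row does not reach only later rows make up. Full scale, the value 1, is 0.25 m for a shift and 45 degrees for a turn. A row lasts 1/8 s, in which the tool goes at most 62.5 mm and 10.7 degrees, less where a joint would pass 70% of its speed; a pose out of reach is approached as far as the arm can. A call with a number of a shift or a turn outside -1 to 1 is refused whole. A call with a gripper value outside its range is refused whole. OPENING is the closure in counts, from 0 (fully open) to 255 (shut), set as the call begins (- or left out, the last holds). The fingers move at their own pace and stop on an object; FORCE is the grip in N (left out, the last holds). Time passes only in rows, so rows that repeat a pose let the fingers close. It gives the time, the measured TCP pose, the force and the opening at its end, in the units of the state.
- sense(): the state, without advancing time (a new reading comes with each control period).
- camera(name): name is "side" or "top" or "wrist"; returns a dict with "image" (400x640x3 uint8, red, green, blue), "mtx" (3x3 intrinsics, pixels), "k1" (the pictures are not rectified: a ray, as slopes to the right and down, at radius r is drawn at 1 + k1 r^2 times it, then the intrinsics apply), "cam_to_world" (4x4, takes a point from camera to world coordinates). Camera axes: x right, y down, z forward; pixel columns grow to the right and rows downward; lengths in mm; the calibration is good to about 2 mm. A picture is of the moment at which its call begins. There is no depth.
- close_job(): hands the job in, once; it reports no verdict.
The state is a dict: "t": time; "joint_positions": joint angles; "qd": joint speeds; "tau": joint torques, N m; "ee_pos": TCP position; "ee_rot": TCP orientation; "ft_force": force on the tool from outside, world axes, zero at the start; "torque": the same for the moment, N m; "width": opening from 0.0 (shut) to 1.0 (fully open).
Only numpy, scipy, OpenCV 4.12 (cv2) and the standard library are available. Lean on these libraries where they do the work, as an engineer would, in place of code of your own. Each camera call takes 0.05 s, during which the arm holds its last target. There are 200 camera calls.

## Working session

There is one attempt and no reset: what is moved stays moved. The work goes in short steps, Python scripts to look and compute and a shell command to move; the robot and the scene stay as the last step left them, time stands still between calls to the robot, and variables do not carry over. Pictures are saved under pics/ and viewed, about 8 in all and at most 12, crops included, and the job is handed in when it is done.

```bash
mkdir -p pics; cat > h.py <<'E'
from station import *
import numpy as np, cv2
from scipy.spatial.transform import Rotation as R
def snap(n,f):
    c=camera(n); cv2.imwrite('pics/'+f,c['image'][:,:,::-1]); np.savez('pics/'+f+'.npz',**c); return c
def load(f): return dict(np.load('pics/'+f+'.npz'))
def ray(c,u,v):
    K=c['mtx']; d=np.array([[[u,v]]],float)
    p=cv2.undistortPoints(d,K,np.array([float(c['k1']),0,0,0]))[0,0]
    T=c['cam_to_world']; return T[:3,3],T[:3,:3]@np.array([p[0],p[1],1])
def onz(c,u,v,z):
    o,d=ray(c,u,v); return (o+d*(z-o[2])/d[2]).round(1)
def tool():
    s=sense(); q=s['ee_rot']; return np.array(s['ee_pos']),R.from_quat([q[1],q[2],q[3],q[0]]),s
def to(p,rot=None):
    P,Q,s=tool(); d=Q.inv().apply(np.array(p)-P)/250; print('dpos',d.round(3))
    if rot is not None: print('drot',((Q.inv()*rot).as_rotvec()/np.radians(45)).round(3))
E
python3 - <<'E'
from h import *
for n in('top','side'): c=snap(n,n+'1.png'); print(n,c['cam_to_world'].round(2),c['mtx'],c['k1'])
P,Q,s=tool(); print(s,Q.as_matrix().round(3))
E
```

```text
top [[ 1.00000e-02 -1.00000e+00  4.00000e-02  4.25840e+02]
 [-1.00000e+00 -1.00000e-02  2.00000e-02 -2.84700e+01]
 [-2.00000e-02 -4.00000e-02 -1.00000e+00  1.93063e+03]
 [ 0.00000e+00  0.00000e+00  0.00000e+00  1.00000e+00]] [[506.39916785   0.         322.43835359]
 [  0.         506.39916785 200.62311554]
 [  0.           0.           1.        ]] -0.02281959812784412
side [[ 9.70000e-01 -1.60000e-01  2.00000e-01  1.97920e+02]
 [-2.50000e-01 -6.30000e-01  7.40000e-01 -1.25348e+03]
 [ 1.00000e-02 -7.60000e-01 -6.50000e-01  1.22486e+03]
 [ 0.00000e+00  0.00000e+00  0.00000e+00  1.00000e+00]] [[503.98744133   0.         319.0974807 ]
 [  0.         503.98744133 199.26505038]
 [  0.           0.           1.        ]] -0.03879118789343904
{'t': 0.1, 'joint_positions': array([-1.26131168e+00,  3.79385304e-01,  1.73468515e+00, -1.28649932e-05,
        1.02849941e+00, -3.32858596e-02]), 'qd': array([ 0.00144938, -0.00101497, -0.00126578, -0.00125015, -0.00033953,
        0.00137103]), 'tau': array([-1.32182155e-03, -7.65051913e+01, -4.35293591e+01,  6.51875767e-02,
        3.98334372e-02, -1.13994199e-05]), 'ee_pos': array([ 235.19112451, -659.0304188 ,  291.65184296]), 'ee_rot': array([ 0.57767179,  0.40760427,  0.57822771, -0.40719379]), 'ft_force': array([-0.09658053,  0.03532798,  1.3334213 ]), 'torque': array([-0.02059718,  0.02127468, -0.02526518]), 'width': 1.0023577939115902} [[-0.     0.942  0.336]
 [ 0.001  0.336 -0.942]
 [-1.     0.    -0.001]]
```

View pics/top1.png

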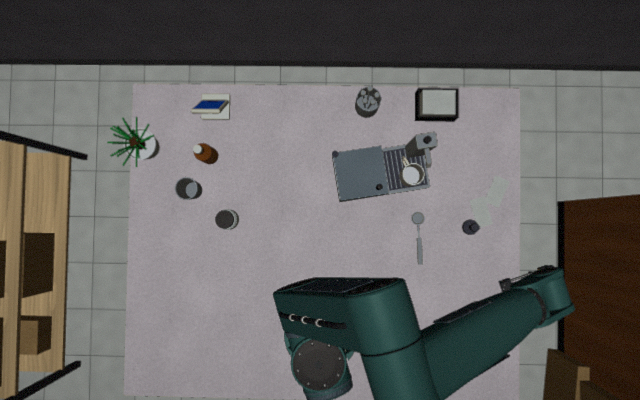

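View pics/side1.png

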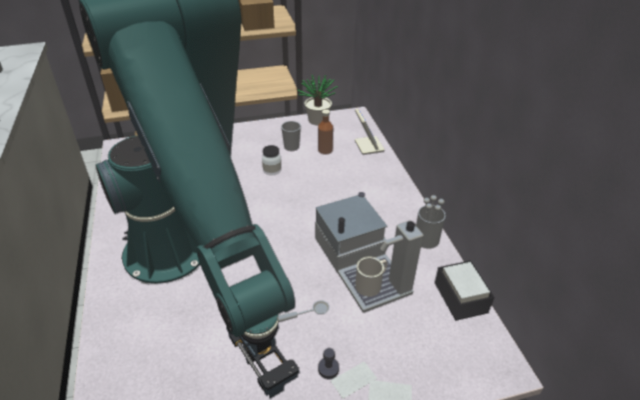

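Top view: hood between (333,150) and (388,198), handle post at about (379,187), hinge pin at about (335,154), mug at (412,175). Side view: post at (341,225), pin at (362,195). Next I'll enlarge the station and measure these points.

```bash
python3 - <<'E'
from h import *
a=load('top1.png');b=load('side1.png')
A=cv2.resize(a['image'][120:215,320:445],None,fx=5,fy=5,interpolation=cv2.INTER_CUBIC)[:,:,::-1]
cv2.imwrite('pics/crop1.png',A)
print('hinge',onz(a,335,154,146),onz(b,362,195,150)); print('handle top',onz(a,379,187,201),onz(b,341,219,201))
E
```

```text
hinge [663.8 -40.6 146. ] [666.3 -47.9 150. ]
handle top [ 545.1 -192.1  201. ] [ 547.8 -196.5  201. ]
```

View pics/crop1.png

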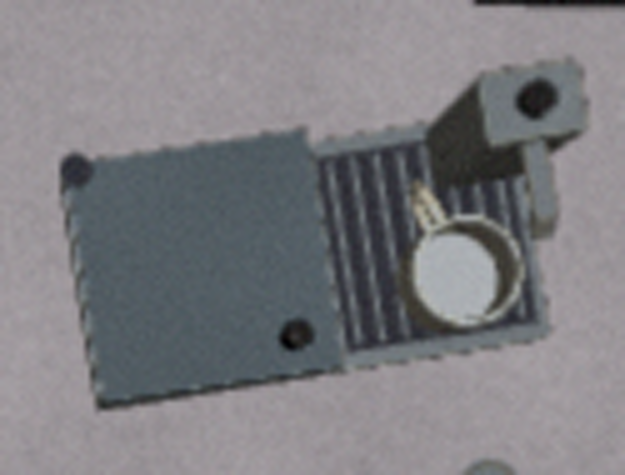

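Hinge ≈ (665,-43) and handle ≈ (546,-194), 192 mm apart against the nominal 193. Station yaw is about 8°, which puts the dial at about (599,-131). I'll move towards the handle, keeping the current orientation.

```bash
python3 -m inch '{"delta_pos":[[-0.02,0.1,-0.07],[-0.04,0.25,-0.19],[-0.06,0.42,-0.31],[-0.07,0.6,-0.44],[-0.07,0.76,-0.56],[-0.07,0.87,-0.64],[-0.07,0.9,-0.667],[-0.07,0.9,-0.667]],"delta_rot":[[0,0,0],[0,0,0],[0,0,0],[0,0,0],[0,0,0],[0,0,0],[0,0,0],[0,0,0]]}' 0 30
python3 -c "
from h import *
to([546,-194,305])"
```

```text
t: 1.1
ee_pos: [391.2, -425.9, 309.4]
ee_rot: [0.578, 0.407, 0.578, -0.407]
ft_force: [0.4, 0.8, 0.2]
width: 1.0
dpos [ 0.018  0.896 -0.665]
```

```bash
python3 -m inch '{"delta_pos":[[0,0.1,-0.07],[0,0.25,-0.19],[0,0.42,-0.31],[0,0.6,-0.44],[0.01,0.76,-0.56],[0.018,0.86,-0.64],[0.018,0.896,-0.665],[0.018,0.896,-0.665]],"delta_rot":[[0,0,0],[0,0,0],[0,0,0],[0,0,0],[0,0,0],[0,0,0],[0,0,0],[0,0,0]]}'
python3 -c "
from h import *
c=snap('wrist','w1.png');print(c['cam_to_world'].round(2)); t=load('side1.png')
P,Q,s=tool();print(P,s['joint_positions'])"
```

```text
t: 2.1
ee_pos: [546.0, -194.5, 305.0]
ee_rot: [0.578, 0.407, 0.578, -0.407]
ft_force: [0.4, -0.8, 0.1]
width: 0.999
[[ 3.4000e-01 -9.1000e-01 -2.4000e-01  6.1488e+02]
 [-9.4000e-01 -3.3000e-01 -9.0000e-02 -1.6895e+02]
 [-0.0000e+00  2.6000e-01 -9.7000e-01  3.9716e+02]
 [ 0.0000e+00  0.0000e+00  0.0000e+00  1.0000e+00]]
[ 545.7132699  -194.82961237  305.02782425] [-3.83285831e-01  1.75518125e-01  1.97396608e+00  5.47850785e-04
  9.92809251e-01  8.43926057e-01]
```

View pics/w1.png

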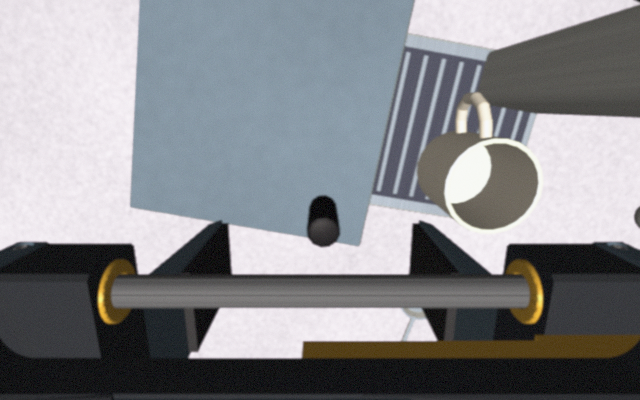

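The wrist view shows the post top at about (323,233), between the open fingers. The hood edges and the drip tray are clearly visible.

```bash
python3 -c "
from h import *
c=load('w1.png')
p=onz(c,323,233,201);print(p)
f1=onz(c,133,207,146);f2=onz(c,360,245,146);print('hood front',f1,f2,np.degrees(np.arctan2(*(f1-f2)[[1,0]]))-90)
a=onz(c,403,38,23);b=onz(c,372,207,23);print('tray left edge',np.degrees(np.arctan2(*(a-b)[[1,0]])))
to([p[0],p[1],240])"
```

```text
[ 548.1 -194.6  201. ]
hood front [501.5 -65.3 146. ] [ 529.7 -231.   146. ] 9.658463097048426
tray left edge 11.812282227540997
dpos [0.26  0.009 0.003]
```

```bash
python3 -m inch '{"delta_pos":[[0.06,0.009,0],[0.14,0.009,0],[0.21,0.009,0],[0.25,0.009,0],[0.26,0.009,0],[0.26,0.009,0]],"delta_rot":[[0,0,0],[0,0,0],[0,0,0],[0,0,0],[0,0,0],[0,0,0]]}'
python3 -m inch '{"delta_pos":[[0,0,0],[0,0,0],[0,0,0],[0,0,0],[0,0,0],[0,0,0],[0,0,0],[0,0,0]],"delta_rot":[[0,0,0],[0,0,0],[0,0,0],[0,0,0],[0,0,0],[0,0,0],[0,0,0],[0,0,0]]}' 255 15
python3 -c "
from h import *
P,Q,s=tool();print(P,s['width'],s['ft_force'])
h=np.array([665,-43]);d=P[:2]-h;print(np.hypot(*d),np.degrees(np.arctan2(d[1],d[0])))
a0=np.arctan2(d[1],d[0]);
for k in np.arange(.15,1.6,.1): 
  p=h+193*np.array([np.cos(a0-k),np.sin(a0-k)]); w=np.array([p[0]-P[0],p[1]-P[1],0]); print(round(k,2),(Q.inv().apply(w)/250).round(3),p.round())
"
```

```text
t: 2.9
ee_pos: [548.0, -194.1, 240.2]
ee_rot: [0.578, 0.407, 0.578, -0.407]
ft_force: [0.1, -0.5, 0.5]
width: 0.996
t: 3.9
ee_pos: [547.9, -194.1, 240.2]
ee_rot: [0.578, 0.407, 0.578, -0.407]
ft_force: [-0.5, -1.2, -0.7]
width: 0.216
[ 547.92994935 -194.12012333  240.16035746] 0.21554316081876151 [-0.525879   -1.20118526 -0.74384851]
191.16141983853555 -127.76430213470647
0.15 [ 0.    -0.061 -0.098] [ 525. -176.]
0.25 [ 0.    -0.089 -0.17 ] [ 513. -162.]
0.35 [ 0.    -0.109 -0.244] [ 502. -146.]
0.45 [ 0.    -0.122 -0.32 ] [ 492. -129.]
0.55 [ 0.    -0.127 -0.397] [ 484. -111.]
0.65 [ 0.    -0.125 -0.475] [479. -93.]
0.75 [ 0.    -0.115 -0.551] [475. -74.]
0.85 [ 0.    -0.097 -0.626] [472. -55.]
0.95 [ 0.    -0.072 -0.699] [472. -36.]
1.05 [ 0.    -0.04  -0.769] [474. -16.]
1.15 [ 0.    -0.001 -0.836] [477.   3.]
1.25 [ 0.001  0.045 -0.898] [483.  21.]
1.35 [ 0.001  0.097 -0.955] [490.  39.]
1.45 [ 1.000e-03  1.540e-01 -1.007e+00] [499.  56.]
1.55 [ 1.000e-03  2.150e-01 -1.053e+00] [510.  72.]
```

The post is held: the opening is 19.6 mm. Now the first half of the swing.

```bash
python3 -m inch '{"delta_pos":[[0,-0.012,-0.015],[0,-0.03,-0.045],[0,-0.061,-0.098],[0,-0.076,-0.134],[0,-0.089,-0.17],[0,-0.1,-0.207],[0,-0.109,-0.244],[0,-0.116,-0.282],[0,-0.122,-0.32],[0,-0.127,-0.397],[0,-0.125,-0.475],[0,-0.125,-0.475]],"delta_rot":[[0,0,0],[0,0,0],[0,0,0],[0,0,0],[0,0,0],[0,0,0],[0,0,0],[0,0,0],[0,0,0],[0,0,0],[0,0,0],[0,0,0]]}'
python3 -c "
from h import *
P,Q,s=tool();print(P,s['width'],s['ft_force'],s['joint_positions'])
h=np.array([665,-43]);d=P[:2]-h;r=np.hypot(*d);print(r,np.degrees(np.arctan2(d[1],d[0])))
a0=np.arctan2(d[1],d[0]);
for k in np.arange(.1,1.05,.1): 
  p=h+(r)*np.array([np.cos(a0-k),np.sin(a0-k)]); w=np.array([p[0]-P[0],p[1]-P[1],0]); print(round(k,2),(Q.inv().apply(w)/250).round(3),p.round())
"
```

```text
t: 5.4
ee_pos: [477.8, -91.4, 240.2]
ee_rot: [0.578, 0.407, 0.579, -0.407]
ft_force: [-4.7, -1.7, -1.8]
width: 0.219
[477.8149369  -91.38606784 240.16412629] 0.21902265645980745 [-4.71010122 -1.69416132 -1.77560654] [-2.37067767e-01  1.17723452e-01  2.18517973e+00  6.09142390e-04
  8.40092739e-01  9.88119695e-01]
193.33768232988677 -165.5066795856588
0.1 [ 0.     0.011 -0.077] [474. -72.]
0.2 [ 0.     0.03  -0.152] [472. -53.]
0.3 [ 0.     0.055 -0.224] [472. -34.]
0.4 [ 0.     0.089 -0.294] [474. -15.]
0.5 [ 0.     0.128 -0.36 ] [478.   4.]
0.6 [ 0.     0.175 -0.422] [483.  23.]
0.7 [ 0.     0.227 -0.479] [491.  41.]
0.8 [ 0.     0.285 -0.531] [500.  58.]
0.9 [ 0.     0.347 -0.576] [511.  74.]
1.0 [ 0.     0.414 -0.615] [523.  88.]
```

```bash
python3 -m inch '{"delta_pos":[[0,0.003,-0.03],[0,0.011,-0.077],[0,0.03,-0.152],[0,0.055,-0.224],[0,0.089,-0.294],[0,0.128,-0.36],[0,0.175,-0.422],[0,0.227,-0.479],[0,0.285,-0.531],[0,0.316,-0.554],[0,0.316,-0.554]],"delta_rot":[[0,0,0],[0,0,0],[0,0,0],[0,0,0],[0,0,0],[0,0,0],[0,0,0],[0,0,0],[0,0,0],[0,0,0],[0,0,0]]}'
python3 -m inch '{"delta_pos":[[0,0,0],[0,0,0],[0,0,0],[0,0,0],[0,0,0],[0,0,0]],"delta_rot":[[0,0,0],[0,0,0],[0,0,0],[0,0,0],[0,0,0],[0,0,0]]}' 0
python3 -m inch '{"delta_pos":[[-0.05,0,0],[-0.15,0,0],[-0.28,0,0],[-0.4,0,0],[-0.44,0,0],[-0.44,0,0]],"delta_rot":[[0,0,0],[0,0,0],[0,0,0],[0,0,0],[0,0,0],[0,0,0]]}'
python3 -c "
from h import *
P,Q,s=tool();print(P,s['width'],s['ft_force'])
to([450,-131,330])"
```

```text
t: 6.78
ee_pos: [505.5, 66.2, 240.2]
ee_rot: [0.578, 0.406, 0.579, -0.407]
ft_force: [-3.7, 2.5, 2.3]
width: 0.216
t: 7.52
ee_pos: [505.5, 66.2, 240.2]
ee_rot: [0.578, 0.406, 0.579, -0.407]
ft_force: [-0.4, -0.5, -0.4]
width: 0.84
t: 8.28
ee_pos: [505.7, 66.1, 350.5]
ee_rot: [0.578, 0.407, 0.579, -0.406]
ft_force: [0.1, 0.3, -0.0]
width: 0.998
[505.70618008  66.10465297 350.53078761] 0.9976793230815291 [ 0.13316994  0.27556387 -0.0316988 ]
dpos [ 0.081 -0.477  0.666]
```

The door is swung about 1.5 rad and released. Now I'll move above the expected dial position and look.

```bash
python3 -m inch '{"delta_pos":[[0,0.01,0.08],[0,0.03,0.24],[0.02,0.05,0.44],[0.04,0.07,0.64],[0.06,0.08,0.79],[0.08,0.086,0.85],[0.08,0.086,0.867],[0.08,0.086,0.867],[0.08,0.086,0.867]],"delta_rot":[[0,0,0],[0.05,0,0],[0.1,0,0],[0.15,0,0],[0.2,0,0],[0.22,0,0],[0.22,0,0],[0.22,0,0],[0.22,0,0]]}'
python3 -c "
from h import *
c=snap('wrist','w2.png')
P,Q,s=tool();print(P,s['ft_force'],Q.as_matrix().round(3))
"
```

```text
t: 9.4
ee_pos: [599.2, -129.6, 330.5]
ee_rot: [0.541, 0.455, 0.542, -0.454]
ft_force: [0.8, -0.6, -1.0]
width: 0.996
[ 599.27591752 -129.70176775  330.5620154 ] [ 0.30603276  0.04277805 -0.16663593] [[-0.     0.985  0.173]
 [ 0.001  0.173 -0.985]
 [-1.    -0.    -0.001]]
```

View pics/w2.png

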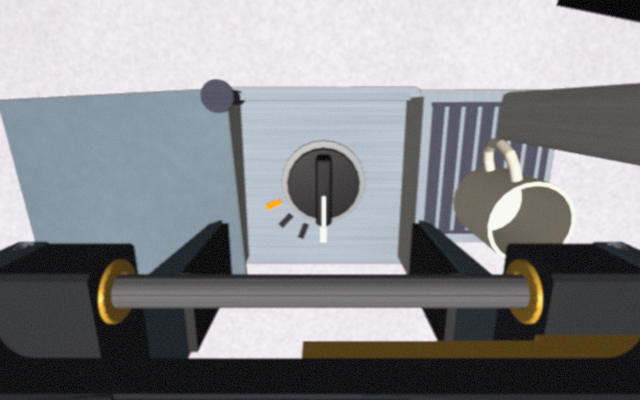

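Wrist view: the dial is uncovered, with its disc centred at about (323,183) and the bar running straight along the image column, pointer down at (323,240). The orange mark is at (274,204), the hinge pin at (217,95), and the door is swung off to the left.

```bash
python3 -c "
from h import *
c=load('w2.png'); im=c['image']; g=im.max(2)
m=np.zeros(g.shape,np.uint8); m[130:240,270:375]=(g[130:240,270:375]<95)
n,l,st,ce=cv2.connectedComponentsWithStats(m); i=1+st[1:,4].argmax()
ct=max(cv2.findContours((l==i).astype(np.uint8),0,1)[0],key=len); e=cv2.fitEllipse(cv2.convexHull(ct)); print(e,st[i])
x,y,w,hh=st[i][:4]
print('disc',onz(c,*e[0],96),'width',np.hypot(*(onz(c,x,e[0][1],96)-onz(c,x+w,e[0][1],96))[:2]))
k=(g[130:240,270:375]<40).astype(np.uint8); n,l,st,ce=cv2.connectedComponentsWithStats(k); print(st[1:4],ce[1:4]+[270,130])
print('bar ends z130',onz(c,323,154,130),onz(c,323,222,130))
hp=onz(c,217,95,150);print('hinge',hp)
w1=onz(c,246,262,80);w2=onz(c,395,262,80);print('deck front',w1,w2,np.degrees(np.arctan2(*(w1-w2)[[1,0]]))-90)
print('orange',onz(c,274,204,80))
y=np.radians(10);print('dial from hinge',hp[:2]+[-78*np.cos(y)+78*np.sin(y),-78*np.sin(y)-78*np.cos(y)])
"
```

```text
((323.0773620605469, 184.7158203125), (69.49200439453125, 74.81307983398438), 0.5854613184928894) [ 288  148   71   77 3784]
disc [ 601.1 -131.    96. ] width 65.81253679960986
[[46 25 15  7 77]
 [61 38  1  1  1]
 [61 40  1  1  1]] [[323.36363636 157.62337662]
 [331.         168.        ]
 [331.         170.        ]]
bar ends z130 [ 633.5 -124.9  130. ] [ 576.3 -135.1  130. ]
hinge [664.8 -40.9 150. ]
deck front [503.6 -67.9  80. ] [ 530.4 -219.1   80. ] 10.051208840705812
orange [570.1 -87.5  80. ]
dial from hinge [ 601.52955312 -131.25956259]
```

Dial axis at (602,-131) from three agreeing estimates, yaw 10°, bar 58 mm. Descend to grasp height 120 mm.

```bash
python3 -m inch '{"delta_pos":[[0.05,0.01,0.007],[0.15,0.01,0.007],[0.28,0.01,0.007],[0.4,0.01,0.007],[0.5,0.01,0.007],[0.56,0.01,0.007],[0.59,0.01,0.007],[0.602,0.01,0.007],[0.602,0.01,0.007]],"delta_rot":[[0,0,0],[0,0,0],[0,0,0],[0,0,0],[0,0,0],[0,0,0],[0,0,0],[0,0,0],[0,0,0]]}' 90
python3 -m inch '{"delta_pos":[[0,0,0],[0,0,0],[0,0,0],[0,0,0],[0,0,0],[0,0,0],[0,0,0],[0,0,0]],"delta_rot":[[0,0,0],[0,0,0],[0,0,0],[0,0,0],[0,0,0],[0,0,0],[0,0,0],[0,0,0]]}' 255 40
python3 -c "
from h import *
P,Q,s=tool();print(P,s['width']*91,s['ft_force'],s['torque'],s['joint_positions'])
"
```

```text
t: 10.58
ee_pos: [602.3, -130.9, 180.5]
ee_rot: [0.542, 0.455, 0.542, -0.454]
ft_force: [0.5, -0.9, -0.1]
width: 0.646
t: 11.58
ee_pos: [602.4, -131.6, 180.6]
ee_rot: [0.542, 0.455, 0.541, -0.454]
ft_force: [0.2, -7.2, -1.0]
width: 0.149
[ 602.38186883 -131.55622216  180.58079668] 13.571255967621523 [ 0.18574924 -7.1699947  -0.98239156] [-1.25024960e+00 -7.99154471e-04  4.90439761e-02] [-2.52811467e-01  4.02067929e-01  1.94820573e+00 -1.81169591e-05
  7.90493388e-01  1.14330953e+00]
```

Bar gripped at 13.6 mm. Turning clockwise in two stages.

```bash
python3 -m inch '{"delta_pos":[[0,0,0.003],[0,0,0.003],[0,0,0.003],[0,0,0.003],[0,0,0.003],[0,0,0.003],[0,0,0.003],[0,0,0.003],[0,0,0.003],[0,0,0.003],[0,0,0.003],[0,0,0.003]],"delta_rot":[[0.05,0,0],[0.13,0,0],[0.23,0,0],[0.33,0,0],[0.43,0,0],[0.53,0,0],[0.63,0,0],[0.73,0,0],[0.83,0,0],[0.9,0,0],[0.9,0,0],[0.9,0,0]]}'
python3 -c "
from h import *
P,Q,s=tool();print(P,s['width']*91,s['ft_force'],s['torque'],s['joint_positions'])
M=Q.as_matrix();z=np.degrees(np.arctan2(M[1,2],M[0,2]));print('turned',-80-z)
to([602,-131.5,180.6])
c=snap('wrist','w3.png')
"
```

```text
t: 13.08
ee_pos: [602.3, -132.6, 180.6]
ee_rot: [-0.352, -0.614, -0.351, 0.614]
ft_force: [-4.1, -4.3, 0.6]
width: 0.153
[ 602.31833271 -132.56174382  180.57972762] 13.919984402352968 [-4.14716762 -4.31224548  0.64468226] [-0.70818131  0.56330471  0.0717305 ] [-2.54263356e-01  4.02376884e-01  1.94773305e+00 -7.16834523e-04
  7.91045534e-01  1.84748473e+00]
turned 40.39243002456776
dpos [-0.    -0.003 -0.003]
```

View pics/w3.png

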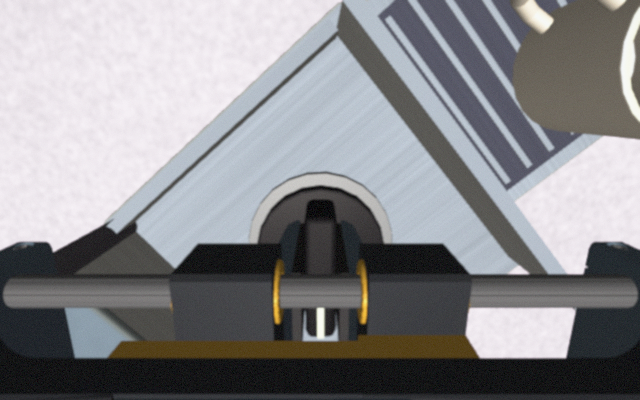

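The wrist view shows the bar clamped between the fingers (320,200–335) and turned with the tool, about 40°. Another 25° (0.553) is left.

```bash
python3 -m inch '{"delta_pos":[[0,0,0],[0,0,0],[0,0,0],[0,0,0],[0,0,0],[0,0,0],[0,0,0],[0,0,0],[0,0,0],[0,0,0],[0,0,0],[0,0,0],[0,0,0],[0,0,0]],"delta_rot":[[0.04,0,0],[0.11,0,0],[0.2,0,0],[0.29,0,0],[0.38,0,0],[0.46,0,0],[0.52,0,0],[0.55,0,0],[0.553,0,0],[0.553,0,0],[0.553,0,0],[0.553,0,0],[0.553,0,0],[0.553,0,0]]}'
python3 -c "
from h import *
P,Q,s=tool();print(P,s['width']*91,s['ft_force'],s['torque'],s['qd'])
M=Q.as_matrix();z=np.degrees(np.arctan2(M[1,2],M[0,2]));print('turned',-80-z)
c=snap('wrist','w4.png');t=snap('top','t2.png')
A=cv2.resize(t['image'][120:220,290:445],None,fx=4,fy=4)
B=np.zeros((800,640,3),np.uint8);B[:400]=c['image'];B[400:,:620]=A
cv2.imwrite('pics/both.png',cv2.resize(B,(480,600))[:,:,::-1])
"
```

```text
t: 14.88
ee_pos: [601.9, -132.9, 180.6]
ee_rot: [-0.211, -0.675, -0.211, 0.675]
ft_force: [-5.0, -6.9, 3.1]
width: 0.149
[ 601.92608764 -132.94153612  180.55764439] 13.570968718066228 [-5.04692517 -6.94940077  3.06842838] [-1.0299445   0.78782778  0.20254346] [-0.00037    -0.00027629  0.00083702 -0.00092883 -0.00086507 -0.0010472 ]
turned 65.25914835212947
```

View pics/both.png

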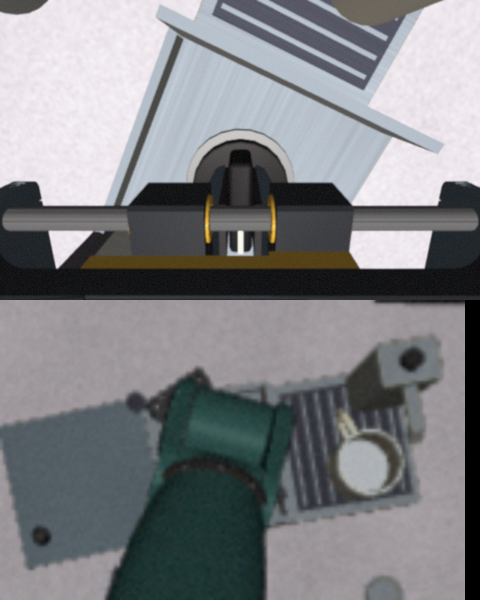

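Wrist view: the bar is clamped parallel to the fingers, with its pointer at the bottom. Top view: the door is swung wide to the left (post at (40,536)) and the mug is unmoved. The tool has turned 65.3°, the twist is 0.20 N m against an expected 0.19, and the arm is still. Handing in.

```bash
python3 -c "
from h import *
close_job(); P,Q,s=tool(); M=Q.as_matrix(); print(s['t'],s['width']*91,s['torque'],-80-np.degrees(np.arctan2(M[1,2],M[0,2])))"
```

```text
the job is handed in; nothing more can be done
the job is handed in; nothing more can be done
```

I swung the door open by its post, about 1.5 rad from where it stood. I then gripped the dial's bar with 40 N and turned it clockwise to the third click. The job was handed in at about 15 s with the fingers still holding the dial there.

**Last checks before handing in:**
- **Dial angle:** the tool had turned 65.3° (third click is 65.3°). This is the tool's angle, taking the bar to follow it; the wrist view showed the bar clamped parallel to the fingers.
- **Hold:** wrist twist was 0.20 N m, against about 0.19 N m expected at the third click. The opening was 13.6 mm on the 14 mm bar, and joint speeds were about zero.
- **Door and bystanders:** the top view showed the door wide open and the mug in place. The other bystanders were outside the final close-up except one edge at its border, so I did not check them again. No move met an unexpected force.

**Disagreements:**
- **Sideways force:** a steady load of about 7–9 N stayed on the wrist, which suggests the grip is 1–2 mm off the dial's axis.
- **After hand-in:** the reading I tried to take was refused, so I have no measurements from the judged second.

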